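# Offer up a cast lever over its loading fixture

### The arm

A 6-joint arm with a two-finger parallel gripper is mounted at the origin on the work surface. World frame = base frame: x ahead of the robot, y to its left, z up, the work surface at z = 0. Lengths are in mm, angles in rad, forces in N, time in s.
With the tool pointing down it reaches from about 300 to 775 mm from the base axis. Payload 14.6 kg.
Tool frame: the origin (TCP) lies between the finger pads; the fingertips stand ahead of it and the grasp point (between the pads) lies 11 mm behind it (manip.finger_overhang is the z of the fingertips in the tool frame, in mm); z points along the fingers, y is the line along which they close (so a half turn about z gives the same grasp; the last joint's range is limited). The gripper opens to 94 mm and grips with 3 to 60 N. Pads are 16 mm wide; open, the fingers measure 119 mm over their backs; the gripper's body (75 mm by 177 mm) begins 78 mm behind the grasp point.
Start: joints at [1.241, 0.3, 1.521, -0, 1.321, -0.067], TCP at [142.88, 531.107, 192.546] pointing down, gripper open.
Joint ranges: [-3.03, 3.03], [-0.79, 2.21], [0.23, 2.52], [-1.04, 4.18], [0, 3.07], [-2.55, 2.55]. Speed limits (rad/s): [2.22, 2.22, 2.57, 3.14, 3.14, 3.14].

### API

Orientations are given as [roll, pitch, yaw] about the fixed x, y, z axes, in that order (R = Rz(yaw) Ry(pitch) Rx(roll)).
In Python, from cell import manip gives the robot as it stands.
- The arm moves only by the tool jog_arm, never from a script. Its argument "series" is a list of rows, each a list of 7 numbers: the shift along the world's x, y, z as a fraction of full scale, then the turn, a rotation vector about the world's x, y, z as a fraction of full scale, then the closure, from 0 (fully open) to 1 (shut). In form: [[dx, dy, dz, wx, wy, wz, fingers], ...]. A call has 1 to 8 rows; each row is the pose to reach, as a shift and turn from the pose commanded when the call began; what a row does not reach only later rows make up. Full scale, the value 1, is 120 mm for a shift and 90 degrees for a turn. A row lasts 1/12 s, in which the tool goes at most 41.7 mm and 7.16 degrees, less where a joint would pass 70% of its speed; a pose out of reach is approached as far as the arm can. A call with a number of a shift or a turn outside -1 to 1 is refused whole. A call with a gripper value outside its range is refused whole. The fingers move at their own pace and stop on an object; "grip_force" is the grip in N (left out, the last holds). Time passes only in rows, so rows that repeat a pose let the fingers close. It gives the time, the measured TCP pose, the force, the opening and the grip force at its end, in the units of the state.
- manip.read_state(): the state, without advancing time (a new reading comes with each control period).
- manip.camera(name): name is "scene" or "top" or "wrist"; returns a dict with "frame" (420x560x3 uint8, red, green, blue), "vfov" (degrees; the focal length in pixels is half the picture's height over the tangent of half this angle, whatever the lens; pixels are square), "cx", "cy" (the principal point, pixels), "R" (3x3) and "t" (3): a world point X has camera coordinates R X + t; the wrist camera has in their place "hand_eye" (4x4, takes a point from camera to tool coordinates, whose origin is the TCP and whose axes are the flange's). Camera axes: x right, y down, z forward; pixel columns grow to the right and rows downward; lengths in mm; the calibration is good to about 2 mm. A picture is of the moment at which its call begins: read the wrist's pose just before it. There is no depth.
- manip.sign_off(): hands the job in; it is judged then, once.
The state is a dict: "clock": time; "joints": joint angles; "qd": joint speeds; "effort": joint torques, N m; "eef_pos": TCP position; "eef_rot": TCP orientation; "wrist_force": force on the tool from outside, world axes, zero at the start; "moment": the same for the moment, N m; "finger_gap": finger opening in mm; "finger_force": force on a finger pad.
Only numpy, scipy, OpenCV 4.12 (cv2) and the standard library are available. Lean on these libraries where they do the work, as an engineer would, in place of code of your own. Each camera call takes 0.05 s, during which the arm holds its last target. There are 200 camera calls.

### The job

First slide the fixture's carriage, the block with the red knob, out along its rail until it is fully against the end stop. Then pick up the cast lever by its balance point and hold it level over the fixture, its hub bore over the spigot, its eye over the carriage's pin and its underside about 30 mm above the spigot's tip, carried by the gripper alone; finish while still holding it there, so that I can oil the spigot and guide it down. Don't knock the fixture with the lever, and leave the bin, jar, tub and wrench where they are.

Things in the scene. Friction and masses are not known exactly. Their poses are not given: they have to be found in the camera images.
- lever: dark cast-iron lever, 0.6 to 0.9 kg, lying flat on the bench: a round hub (diameter 50, height 36, bore 22 mm) and a small eye (diameter 27, height 18, hole 12 mm), axes 200 mm apart, joined by a straight arm 16 mm wide, 18 mm high (a low thin rib where it leaves the hub); undersides flush. Origin: hub axis at the underside; x along the arm from hub to eye, z up
- lever_eye (a point): point on the lever: axis of the eye, at the underside, 200 mm from the hub axis
- lever_balance (a point): the lever's balance point (centre of mass along its length): inside the arm, 53 mm from the hub axis towards the eye, 9 mm above the underside; the arm can be gripped there across its 16 mm width
- fixture: loading fixture bolted to the bench, aluminium plate 370 x 110 x 15 mm. Origin: centre of the plate's underside, on the bench. x runs along the rail from the spigot (x = -120 mm) to the end stop (dark block 50 mm across, x = 152 to 174 mm, top 45 mm above the bench; its screw meets the carriage's end at x = 147 mm). Spigot, rail, pin and knob lie on this x axis
- spigot_tip (a point): top centre of the steel spigot, 65 mm above the bench: an upright pin of 20 mm diameter with a tapered nose, 18 mm tall, on a round pedestal of 54 mm diameter whose seat is 47 mm above the bench
- carriage (a joint): position of the carriage on its rail (m): 0 = inner end, nearest the spigot; 0.09 = fully against the end stop, grows away from the spigot (fixture +x). It slides freely with about 2.5 N of friction and stays where it is left; the pin is 200 mm from the spigot when it reads 0.09
- pin_tip (a point): top centre of the carriage's steel pin (10 mm diameter, on a round rest of 30 mm diameter), 59 mm above the bench; it moves with the carriage. The carriage is a grey block 84 mm long and 40 mm wide, top 39 mm above the bench, reaching 17 mm from the pin towards the spigot and 67 mm towards the stop
- carriage_knob (a point): centre of the carriage's red knob (26 mm diameter, upright, 54 to 84 mm above the bench, on a stem of 10 mm diameter); the point is 70 mm above the bench and 50 mm beyond the pin towards the end stop; it moves with the carriage
- red_bin: red open hopper bin with screws, 130 x 105 x 78 mm, loose; origin: centre of its underside
- jar: square clear jar with white lid, 85 x 85 x 90 mm, loose; origin: centre of its underside
- tub: round white tub of nails, 100 mm diameter, 70 mm high, loose; origin: centre of its underside
- wrench: steel wrench 190 mm long lying on the bench, loose; origin under its middle
Not all that is in view belongs to the job. What is shaped like the lever but orange or purple is not meant.

How it is judged:
By the outcome, as a careful person would: the job done as asked, in the order asked, and still so for the second after the job is handed in, while the arm keeps its last pose, push and grip.
It also fails if it takes over 53 s, if anything falls off the work surface, if the arm or the gripper's body presses on something with over 40 N, if the wrist force passes 120 N, or if a joint passes its speed limit or range.

## Working session

There is one attempt and no reset: what is moved stays moved. The work goes in short steps, Python scripts to look and compute and a tool call to move; the robot and the scene stay as the last step left them, time stands still between calls to the robot, and variables do not carry over. Pictures are saved under pics/ and viewed, at most 10 in all, crops included, and the job is handed in when it is done.

Besides the shell and the picture viewer there is one more tool, called as name(argument=value, ...) on one line, values as JSON. jog_arm: Moves the arm, as the interface text tells. Its arguments: {"type":"object","properties":{"series":{"type":"array"},"grip_force":{"type":"number"}},"required":["series"]}

```bash
mkdir -p pics
cat > h.py <<'E'
import numpy as np, cv2
from scipy.spatial.transform import Rotation as Ro
from cell import manip
def cam(n):
    s=manip.read_state(); c=manip.camera(n); c['f']=c['frame'].shape[0]/2/np.tan(np.radians(c['vfov']/2))
    if 'hand_eye' in c:
        T=np.eye(4);T[:3,:3]=Ro.from_euler('xyz',s['eef_rot']).as_matrix();T[:3,3]=s['eef_pos']
        M=np.linalg.inv(T@np.array(c['hand_eye'])); c['R']=M[:3,:3];c['t']=M[:3,3]
    c['R']=np.array(c['R']);c['t']=np.array(c['t']).ravel()
    return c
def save(c,fn): 
    np.savez('pics/'+fn+'.npz',**{k:c[k] for k in('frame','f','cx','cy','R','t')})
    cv2.imwrite('pics/'+fn+'.png',c['frame'][:,:,::-1])
def load(fn): return dict(np.load('pics/'+fn+'.npz'))
def px2w(c,u,v,z):
    d=c['R'].T@np.array([(u-c['cx'])/c['f'],(v-c['cy'])/c['f'],1]); o=-c['R'].T@c['t']
    return o+d*(z-o[2])/d[2]
def w2px(c,X):
    p=c['R']@np.array(X)+c['t']; return np.array([c['cx']+c['f']*p[0]/p[2],c['cy']+c['f']*p[1]/p[2]])
def crop(c,u0,v0,u1,v1,k,fn): cv2.imwrite('pics/'+fn+'.png',cv2.resize(c['frame'][v0:v1,u0:u1,::-1],None,fx=k,fy=k,interpolation=cv2.INTER_CUBIC))
E
python3 - <<'E'
from h import *
for n in('top','scene'):
    c=cam(n);save(c,n+'0');print(n,c['f'],-c['R'].T@c['t'],{k for k in c})
print(manip.read_state(),manip.finger_overhang)
E
```

```text
top 424.5221567649915 [ 276.2893932    12.56710179 1285.38941791] {'t', 'R', 'cx', 'frame', 'cy', 'vfov', 'f'}
scene 458.5548986106727 [1043.68789531 -475.22239876 1010.9532462 ] {'t', 'R', 'cx', 'frame', 'cy', 'vfov', 'f'}
{'clock': 0.1, 'joints': array([ 1.24141658e+00,  3.00435699e-01,  1.52152635e+00, -1.21359091e-05,
        1.32070532e+00, -6.65905559e-02]), 'qd': array([ 2.82614946e-04,  4.51350316e-05, -4.22191582e-04,  2.49687625e-05,
       -5.87988831e-04,  1.25299497e-03]), 'effort': array([ 3.76363823e-03, -5.32637179e+01, -3.53291559e+01,  7.10628228e-02,
        2.34658172e-02, -5.48757200e-06]), 'eef_pos': array([142.79460413, 530.87586994, 192.0289102 ]), 'eef_rot': array([-3.14051954e+00, -5.97836941e-05,  2.87880644e+00]), 'wrist_force': array([-0.13409621,  0.45496218,  0.57722676]), 'moment': array([ 0.03023452,  0.0844557 , -0.00120852]), 'finger_force': 0.0, 'finger_gap': 93.98236802883036} 8.0
```

View pics/top0.png

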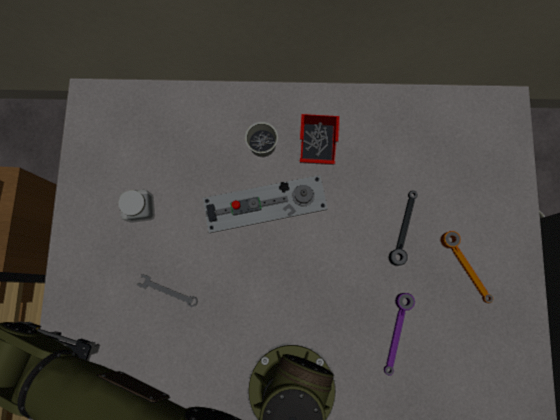

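View pics/scene0.png

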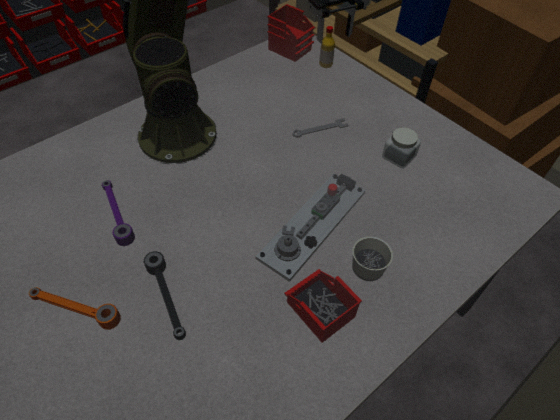

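Top view: dark lever with hub (399,256) and eye (413,194). Look-alikes are the orange lever (452,239)-(488,298), the purple lever (404,300)-(389,370) and the wrench (168,290). I choose the dark one. The fixture's spigot is at (303,194), the knob at (236,204), and the end stop at (211,212). Next I check close crops.

Run:
```python
from h import *
c=load('top0')
a=cv2.resize(c['frame'][170:240,195:335,::-1],None,fx=5.5,fy=5.5,interpolation=cv2.INTER_CUBIC)
crop(c,370,180,500,280,6,'levc')
cv2.imwrite('pics/fixc.png',a)
for n,u,v,z in(('hub',399,256,36),('eye',413,194,18),('spig',303,194,65),('knob',236,204,84),('stop',211,212,45),('base',290,385,0)):print(n,px2w(c,u,v,z).round(0))
```

```text
hub [ 385. -309.   36.]
eye [ 577. -361.   18.]
spig [559. -24.  65.]
knob [520. 170.  84.]
stop [502. 248.  45.]
base [11.  3.  0.]
```

View pics/fixc.png

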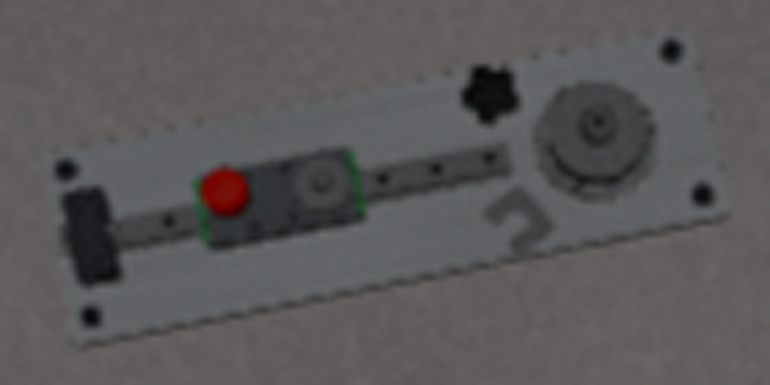

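View pics/levc.png

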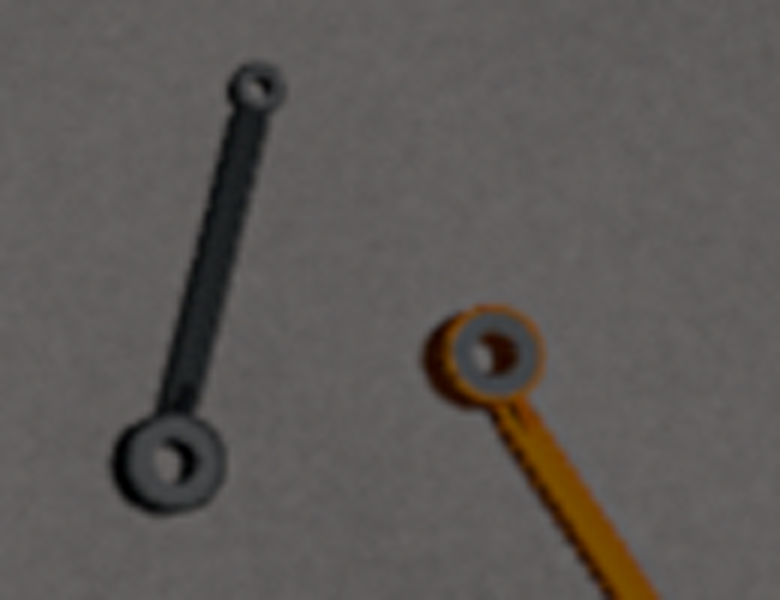

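The dark lever is confirmed: it is all dark with a grey hub top, hub at crop (173,462) and eye at crop (258,86). In the fixture crop the spigot is at (597,121), the pin at (322,181) and the knob at (225,191).

Run:
```python
from h import *
c=load('top0')
q=lambda x,y,k,u,v:((x+.5)/k-.5+u,(y+.5)/k-.5+v)
P={}
for n,x,y,k,u,v,z in(('spig',597,121,5.5,195,170,65),('pin',322,181,5.5,195,170,59),('knob',225,191,5.5,195,170,84),('hub',173,462,6,370,180,36),('eye',258,86,6,370,180,18)):
    P[n]=px2w(c,*q(x,y,k,u,v),z)[:2];print(n,P[n].round(1))
for a,b in(('spig','pin'),('spig','knob'),('pin','knob'),('hub','eye')):
    d=P[b]-P[a];print(a,b,np.hypot(*d).round(1),np.degrees(np.arctan2(d[1],d[0])).round(2))
d=P['knob']-P['spig'];d/=np.hypot(*d);print('knob fixture x',(P['knob']-P['spig'])@d-120)
d=P['knob']-P['spig'];d/=np.hypot(*d)
print('prepush tcp', P['knob']-30*d)
c=cam('wrist');save(c,'w0');print(-c['R'].T@c['t'],c['R'][2], manip.camera('wrist')['hand_eye'])
```

```text
spig [565.8 -24. ]
pin [531.  122.8]
knob [519.4 171.4]
hub [ 383.2 -307.2]
eye [ 576.9 -359.5]
spig pin 150.9 103.33
spig knob 200.9 103.38
pin knob 49.9 103.51
hub eye 200.6 -15.12
knob fixture x 80.85008165697644
prepush tcp [526.31480979 142.16924492]
[ 78.74739966 548.20018847 384.34939619] [ 0.22603229 -0.06176847 -0.97215948] [[-1.30180912e-03 -9.72144996e-01 -2.34376646e-01  6.63603311e+01]
 [ 9.99999061e-01 -1.36613731e-03  1.12108658e-04 -1.14451748e-01]
 [-4.29176551e-04 -2.34376280e-01  9.72145861e-01 -1.92316510e+02]
 [ 0.00000000e+00  0.00000000e+00  0.00000000e+00  1.00000000e+00]]
```

jog_arm(series=[[0.8, -0.81, 0, 0, 0, -0.171, 1], [0.8, -0.81, 0, 0, 0, -0.171, 1], [0.8, -0.81, 0, 0, 0, -0.171, 1], [0.8, -0.81, 0, 0, 0, -0.171, 1], [0.8, -0.81, 0, 0, 0, -0.171, 1]], grip_force=20)

```text
clock: 0.62
eef_pos: [240.6, 432.3, 192.7]
eef_rot: [3.141, 0.0, 2.607]
wrist_force: [-0.5, 0.5, -0.1]
finger_gap: 64.3
finger_force: 0.0
```

jog_arm(series=[[0.8, -0.81, 0, 0, 0, -0.171, 1], [0.8, -0.81, 0, 0, 0, -0.171, 1], [0.8, -0.81, 0, 0, 0, -0.171, 1], [0.8, -0.81, 0, 0, 0, -0.171, 1], [0.8, -0.81, 0, 0, 0, -0.171, 1]])

```text
clock: 1.03
eef_pos: [336.0, 335.9, 192.5]
eef_rot: [3.142, 0.0, 2.34]
wrist_force: [0.5, 0.7, 1.2]
finger_gap: 31.1
finger_force: 0.0
```

jog_arm(series=[[0.8, -0.81, 0, 0, 0, -0.171, 1], [0.8, -0.81, 0, 0, 0, -0.171, 1], [0.8, -0.81, 0, 0, 0, -0.171, 1], [0.8, -0.81, 0, 0, 0, -0.171, 1], [0.8, -0.81, 0, 0, 0, -0.171, 1]])

```text
clock: 1.45
eef_pos: [431.7, 239.3, 192.3]
eef_rot: [-3.141, -0.0, 2.072]
wrist_force: [-0.3, -0.1, 0.3]
finger_gap: 0.6
finger_force: 0.0
```

jog_arm(series=[[0.8, -0.81, 0, 0, 0, -0.171, 1], [0.8, -0.81, 0, 0, 0, -0.171, 1], [0.8, -0.81, 0, 0, 0, -0.171, 1], [0.8, -0.81, 0, 0, 0, -0.171, 1], [0.8, -0.81, 0, 0, 0, -0.171, 1], [0.8, -0.81, 0, 0, 0, -0.171, 1], [0.8, -0.81, 0, 0, 0, -0.171, 1]])

```text
clock: 2.03
eef_pos: [525.8, 144.4, 192.5]
eef_rot: [-3.141, -0.0, 1.807]
wrist_force: [0.1, 0.0, 0.3]
finger_gap: 0.3
finger_force: 0.0
```

Run:
```python
from h import *
c=cam('wrist');save(c,'w1');s=manip.read_state();print(s['clock'],s['eef_pos'],s['eef_rot'],s['finger_gap'],s['wrist_force'],s['joints'])
for X in([565.8,-24,65],[531,122.8,59],[519.4,171.4,84]):print(w2px(c,X).round(1))
```

```text
2.0833 [525.89484814 144.24941281 192.65567844] [-3.14156579e+00 -2.95568181e-04  1.80701806e+00] 0.1999519981404579 [ 0.33300548 -0.84190752  0.28163028] [ 2.00388499e-01  2.89413393e-01  1.53427881e+00  3.04085494e-04
  1.31793790e+00 -3.59093147e-02]
[276.2 347.4]
[276.4 223.7]
[276.3 181.2]
```

View pics/w1.png

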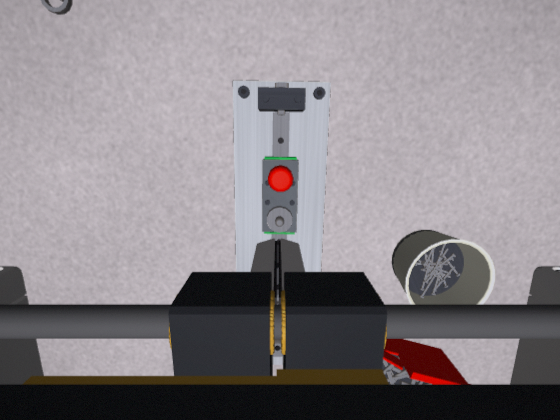

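Wrist view: knob at (280,178), pin tip at (279,221), stop at (281,98). This agrees with the top-view estimate within about 3 mm. Now I lower between pin and knob.

jog_arm(series=[[0, -0.01, -0.6, 0, 0, 0, 1], [0, -0.01, -0.6, 0, 0, 0, 1], [0, -0.01, -0.6, 0, 0, 0, 1], [0, -0.01, -0.6, 0, 0, 0, 1]])

```text
clock: 2.42
eef_pos: [526.0, 142.1, 120.6]
eef_rot: [-3.14, -0.0, 1.806]
wrist_force: [0.0, 0.0, 1.2]
finger_gap: 0.3
finger_force: 0.0
```

jog_arm(series=[[0, 0, -0.22, 0, 0, 0, 1], [0, 0, -0.43, 0, 0, 0, 1], [0, 0, -0.43, 0, 0, 0, 1], [0, 0, -0.43, 0, 0, 0, 1]])

```text
clock: 2.75
eef_pos: [527.3, 141.7, 70.7]
eef_rot: [3.141, -0.0, 1.805]
wrist_force: [0.2, -0.8, -0.6]
finger_gap: 0.4
finger_force: 0.0
```

Run:
```python
from h import *
s=manip.read_state();print(s['eef_pos'],s['wrist_force'])
c=load('w1')
K=px2w(c,280.5,178,84)[:2];P=px2w(c,279.5,221,59)[:2];print(K,P,P-K)
d=np.array([519.4-565.8,171.4+24]);d/=np.hypot(*d);print(d,'to knob',d@(K-s['eef_pos'][:2]),d@(np.array([519.4,171.4])-s['eef_pos'][:2]))
```

```text
[527.30361354 141.65724923  70.66166398] [ 0.22593202 -0.84633573 -0.55825362]
[522.639081   175.35474973] [533.55193843 126.59002287] [ 10.91285743 -48.76472686]
[-0.23103708  0.97294495] to knob 33.863492780310004 30.764086835043774
```

jog_arm(series=[[-0.012, 0.049, 0, 0, 0, 0, 1], [-0.023, 0.097, 0, 0, 0, 0, 1], [-0.035, 0.146, 0, 0, 0, 0, 1], [-0.046, 0.195, 0, 0, 0, 0, 1], [-0.058, 0.243, 0, 0, 0, 0, 1], [-0.069, 0.292, 0, 0, 0, 0, 1], [-0.081, 0.341, 0, 0, 0, 0, 1], [-0.092, 0.389, 0, 0, 0, 0, 1]])

```text
clock: 3.42
eef_pos: [516.8, 188.7, 70.9]
eef_rot: [3.138, 0.0, 1.805]
wrist_force: [2.1, -2.8, 7.8]
finger_gap: 0.3
finger_force: 3.8
```

jog_arm(series=[[-0.005, 0.02, 0, 0, 0, 0, 1], [-0.01, 0.041, 0, 0, 0, 0, 1], [-0.014, 0.061, 0, 0, 0, 0, 1], [-0.019, 0.081, 0, 0, 0, 0, 1], [-0.019, 0.081, 0, 0, 0, 0, 1]])

```text
clock: 3.83
eef_pos: [514.5, 198.6, 70.9]
eef_rot: [3.138, -0.0, 1.805]
wrist_force: [0.6, -0.7, 6.9]
finger_gap: 0.4
finger_force: 3.6
```

Run:
```python
from h import *
s=manip.read_state();c=cam('wrist');save(c,'w2');print(s['eef_pos'],s['wrist_force'],s['moment'])
t=cam('scene');save(t,'s2')
a=cv2.resize(c['frame'][:,140:420],None,fx=1.4,fy=1.4);b=cv2.resize(t['frame'][140:290,240:400],None,fx=2.5,fy=3.92)[:588]
cv2.imwrite('pics/m2.png',np.hstack([a,b])[:,:,::-1])
```

```text
[514.54674467 198.61618282  70.88170644] [ 0.64569618 -0.66573205  6.86746161] [-0.05623735 -0.20609643 -0.05931098]
```

View pics/m2.png

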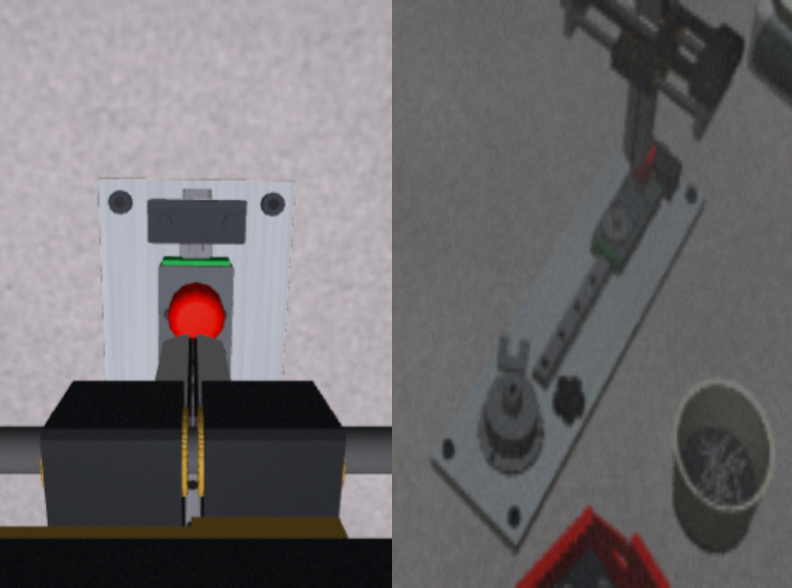

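The wrist view shows the fingers against the knob, with a gap of several mm between the carriage end (row 261) and the stop (row 243). The push continues.

jog_arm(series=[[-0.004, 0.016, 0, 0, 0, 0, 1], [-0.008, 0.032, 0, 0, 0, 0, 1], [-0.012, 0.049, 0, 0, 0, 0, 1], [-0.013, 0.057, 0, 0, 0, 0, 1], [-0.013, 0.057, 0, 0, 0, 0, 1]])

```text
clock: 4.35
eef_pos: [513.1, 205.2, 70.9]
eef_rot: [3.138, 0.0, 1.805]
wrist_force: [1.0, -1.1, 7.7]
finger_gap: 0.7
finger_force: 3.6
```

jog_arm(series=[[-0.004, 0.016, 0, 0, 0, 0, 1], [-0.008, 0.032, 0, 0, 0, 0, 1], [-0.008, 0.032, 0, 0, 0, 0, 1], [-0.008, 0.032, 0, 0, 0, 0, 1]])

```text
clock: 4.68
eef_pos: [512.3, 208.6, 71.1]
eef_rot: [3.138, 0.001, 1.805]
wrist_force: [1.0, -4.5, 10.4]
finger_gap: 0.9
finger_force: 4.9
```

jog_arm(series=[[-0.004, 0.016, 0, 0, 0, 0, 1], [-0.008, 0.032, 0, 0, 0, 0, 1], [-0.008, 0.032, 0, 0, 0, 0, 1], [-0.008, 0.032, 0, 0, 0, 0, 1]])

```text
clock: 5.02
eef_pos: [511.4, 212.4, 71.2]
eef_rot: [3.137, 0.001, 1.805]
wrist_force: [0.5, -5.1, 10.8]
finger_gap: 0.1
finger_force: 5.3
```

Run:
```python
from h import *
c=cam('wrist');save(c,'w3');s=manip.read_state();print(s['eef_pos'],s['wrist_force'])
t=cam('top');save(t,'t3')
a=cv2.resize(c['frame'][100:300,180:380],None,fx=2,fy=2);b=cv2.resize(t['frame'][175:235,195:255],None,fx=6.67,fy=6.67)[:400]
cv2.imwrite('pics/m3.png',np.hstack([a,b])[:,:,::-1])
```

```text
[511.43913215 212.35539087  71.20906469] [ 1.67851559 -5.60565089 10.89944635]
```

View pics/m3.png

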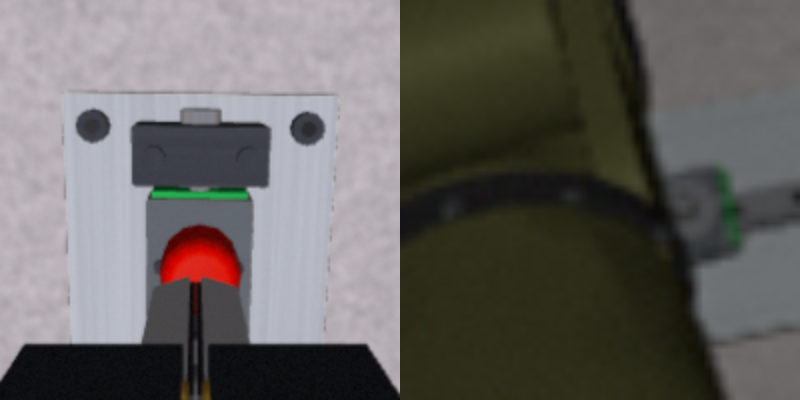

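Run:
```python
from h import *
c=load('t3');P=px2w(c,(290.5)/6.667-.5+195,208.5/6.667-.5+175,59)[:2];S=np.array([565.8,-24]);print(P,np.hypot(*(P-S)))
w=load('w3')
# stop/carriage edge along fixture in wrist view
C=px2w(w,180+100,100+191/2,39)[:2];St=px2w(w,180+100,100+186/2,30)[:2];Tt=px2w(w,280,100+124/2,45)[:2];Tf=px2w(w,280,100+152/2,45)[:2]
for n,q in(('carr end',C),('stop back top',Tt)):print(n,q,np.hypot(*(q-S))-120)
d=np.array([-.231,.973]);s=np.array([511.44,212.36]);print('tcp',(s-S)@d-120)
```

```text
[520.22080154 166.87228836] 196.2388692248287
carr end [508.27445101 239.42596966] 149.63388192023655
stop back top [502.42747092 263.57122022] 174.47119407811988
tcp 122.53544
```

jog_arm(series=[[-0.004, 0.016, 0, 0, 0, 0, 1], [-0.008, 0.032, 0, 0, 0, 0, 1], [-0.008, 0.032, 0, 0, 0, 0, 1], [-0.008, 0.032, 0, 0, 0, 0, 1]])

```text
clock: 5.45
eef_pos: [510.5, 216.2, 71.3]
eef_rot: [3.137, 0.001, 1.805]
wrist_force: [1.9, -6.1, 10.7]
finger_gap: 0.3
finger_force: 5.4
```

```bash
cat >> h.py <<'E'
def green(c):
    f=c['frame'].astype(int);m=(f[:,:,1]>f[:,:,0]+20)&(f[:,:,1]>f[:,:,2]+20);m[:170]=0;m[240:]=0;m[:,:195]=0;m[:,335:]=0
    n,l,st,ce=cv2.connectedComponentsWithStats(m.astype(np.uint8));return [(ce[i].round(2),st[i][4]) for i in range(1,n) if st[i][4]>3]
E
python3 - <<'E'
from h import *
S=np.array([565.8,-24]);d=np.array([-.231,.973])
for n in('top0','t3'):
    c=load(n);print([(g,((px2w(c,*g[0],35)[:2]-S)@d).round(1)) for g in green(c)])
c=cam('top');save(c,'t4');print([(g,((px2w(c,*g[0],35)[:2]-S)@d).round(1)) for g in green(c)])
w=cam('wrist');save(w,'w4')
for n in ('w1','w2','w3','w4'):
    w=load(n);f=w['frame'].astype(int);m=(f[:,:,0]>f[:,:,1]+60)&(f[:,:,0]>f[:,:,2]+60);m[:,340:]=0;ys,xs=np.nonzero(m);u=xs.mean();v=ys.min()
    wd=(xs.max()-xs.min()+1)
    print(n,xs.min(),xs.max(),v,ys.max(),'knob ctr', ((px2w(w,(xs.min()+xs.max())/2,v+wd/2,75)[:2]-S)@d).round(1))
s=manip.read_state();print(s['wrist_force'],(s['eef_pos'][:2]-S)@d)
E
```

```text
[((array([258.8, 200. ]), np.int32(5)), np.float64(133.6)), ((array([260. , 205.5]), np.int32(4)), np.float64(133.4))]
[((array([244.2, 207.4]), np.int32(10)), np.float64(181.0))]
[((array([244.22, 207.22]), np.int32(9)), np.float64(180.8))]
w1 268 292 166 191 knob ctr 202.4
w2 260 300 202 242 knob ctr 244.7
w3 260 300 213 243 knob ctr 251.5
w4 260 299 218 244 knob ctr 252.3
[ 1.73026973 -5.05073067 10.70581772] 246.43968875578125
```

The carriage seems to be at the stop, but the fingers appear to ride on the knob. To be certain, I will back off, grip the knob and pull it firmly outward.

jog_arm(series=[[0.039, -0.162, 0, 0, 0, 0, 1], [0.077, -0.324, 0, 0, 0, 0, 1], [0.077, -0.324, 0, 0, 0, 0, 1], [0.077, -0.324, 0.2, 0, 0, 0, 1], [0.077, -0.324, 0.45, 0, 0, 0, 0.4], [0.077, -0.324, 0.45, 0, 0, 0, 0.4], [0.077, -0.324, 0.45, 0, 0, 0, 0.4]])

```text
clock: 6.13
eef_pos: [519.1, 177.7, 125.0]
eef_rot: [3.138, -0.0, 1.805]
wrist_force: [-0.8, 0.0, 0.1]
finger_gap: 17.0
finger_force: 0.0
```

Run:
```python
from h import *
S=np.array([565.8,-24]);d=np.array([-.231,.973])
c=cam('top');save(c,'t5');print([(g,((px2w(c,*g[0],35)[:2]-S)@d).round(1)) for g in green(c)])
w=cam('wrist');save(w,'w5');print(w['cx'],w['cy'])
f=w['frame'].astype(int);m=(f[:,:,0]>f[:,:,1]+60)&(f[:,:,0]>f[:,:,2]+60);m[:,340:]=0;ys,xs=np.nonzero(m)
K=px2w(w,xs.mean(),ys.mean(),76)[:2];print(xs.min(),xs.max(),ys.min(),ys.max(),K,(K-S)@d,(K-S)@[.973,.231])
f=c['frame'].astype(int);m=(f[:,:,0]>f[:,:,1]+60)&(f[:,:,0]>f[:,:,2]+60);m[:170]=0;m[240:]=0;m[:,:190]=0;m[:,335:]=0;ys,xs=np.nonzero(m)
if len(xs):
  K=px2w(c,xs.mean(),ys.mean(),80)[:2];print('top',len(xs),K,(K-S)@d,(K-S)@[.973,.231])
s=manip.read_state();print(s['wrist_force'],s['eef_pos'],(s['eef_pos'][:2]-S)@d,(s['eef_pos'][:2]-S)@[.973,.231],s['finger_gap'])
a=cv2.resize(w['frame'][60:300,160:400],None,fx=1.67,fy=1.67);b=cv2.resize(c['frame'][165:235,200:270],None,fx=5.7,fy=5.7)
cv2.imwrite('pics/m5.png',np.hstack([a[:398],b[:398]])[:,:,::-1])
```

```text
[((array([257.56, 204.  ]), np.int32(9)), np.float64(139.7))]
277.3137628703832 214.1931721881766
265 296 205 239 [520.95991489 180.8286602 ] 209.6563460312694 3.686017695331863
[-0.01726962  0.2940479  -1.67017681] [518.01637594 177.30821718 122.68214143] 206.9109124744448 0.008731960761998891 24.96037553282218
```

View pics/m5.png

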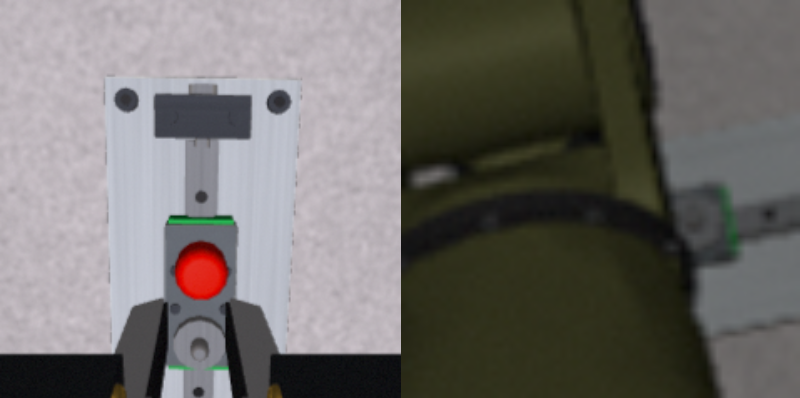

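The fingers had been resting on the knob and dragged the carriage back: the gap to the stop is visible again, with the knob at crop (201,270) between the fingers. I will open wider, descend around the knob and grip it.

jog_arm(series=[[0.01, 0.011, 0, 0, 0, 0, 0.3], [0.01, 0.011, 0, 0, 0, 0, 0.3], [0.01, 0.011, 0, 0, 0, 0, 0.3], [0.01, 0.011, 0, 0, 0, 0, 0.3], [0.01, 0.011, 0, 0, 0, 0, 0.3], [0.01, 0.011, 0, 0, 0, 0, 0.3]])

```text
clock: 6.73
eef_pos: [519.5, 178.3, 122.8]
eef_rot: [-3.141, 0.0, 1.804]
wrist_force: [0.1, 0.6, 0.6]
finger_gap: 64.1
finger_force: 0.0
```

jog_arm(series=[[0, 0, -0.15, 0, 0, 0, 0.3], [0, 0, -0.3, 0, 0, 0, 0.3], [0, 0, -0.4, 0, 0, 0, 0.3], [0, 0, -0.5, 0, 0, 0, 0.3], [0, 0, -0.5, 0, 0, 0, 0.3]])

```text
clock: 7.15
eef_pos: [518.6, 178.0, 60.7]
eef_rot: [-3.138, 0.0, 1.804]
wrist_force: [-0.1, -0.8, -0.3]
finger_gap: 65.7
finger_force: 0.0
```

jog_arm(series=[[0, 0, 0, 0, 0, 0, 0.85], [0, 0, 0, 0, 0, 0, 0.85], [0, 0, 0, 0, 0, 0, 0.85], [0, 0, 0, 0, 0, 0, 0.85], [0, 0, 0, 0, 0, 0, 0.85], [0, 0, 0, 0, 0, 0, 0.85], [0, 0, 0, 0, 0, 0, 0.85], [0, 0, 0, 0, 0, 0, 0.85]])

```text
clock: 7.82
eef_pos: [520.5, 178.5, 63.3]
eef_rot: [3.139, -0.0, 1.804]
wrist_force: [5.7, 1.6, -3.1]
finger_gap: 24.0
finger_force: 20.0
```

jog_arm(series=[[0, 0, 0, 0, 0, 0, 1], [-0.012, 0.049, 0, 0, 0, 0, 1], [-0.023, 0.097, 0, 0, 0, 0, 1], [-0.035, 0.146, 0, 0, 0, 0, 1], [-0.046, 0.195, 0, 0, 0, 0, 1], [-0.058, 0.243, 0, 0, 0, 0, 1], [-0.069, 0.292, 0, 0, 0, 0, 1], [-0.069, 0.292, 0, 0, 0, 0, 1]], grip_force=35)

```text
clock: 8.48
eef_pos: [512.4, 214.3, 63.3]
eef_rot: [3.138, -0.0, 1.805]
wrist_force: [8.0, 4.8, -4.1]
finger_gap: 23.3
finger_force: 35.0
```

jog_arm(series=[[-0.004, 0.016, 0, 0, 0, 0, 1], [-0.008, 0.032, 0, 0, 0, 0, 1], [-0.012, 0.049, 0, 0, 0, 0, 1], [-0.012, 0.049, 0, 0, 0, 0, 1]])

```text
clock: 8.82
eef_pos: [511.5, 218.4, 63.3]
eef_rot: [3.138, 0.002, 1.804]
wrist_force: [10.7, -6.9, -4.5]
finger_gap: 23.5
finger_force: 35.0
```

jog_arm(series=[[-0.004, 0.016, 0, 0, 0, 0, 1], [-0.006, 0.024, 0, 0, 0, 0, 1], [-0.006, 0.024, 0, 0, 0, 0, 1]])

```text
clock: 9.07
eef_pos: [511.4, 218.8, 63.2]
eef_rot: [3.139, 0.006, 1.804]
wrist_force: [14.7, -25.2, -2.8]
finger_gap: 23.8
finger_force: 35.0
```

Stalled at 25 N, so the carriage is fully against the stop. I release, rise, and look with the wrist camera.

jog_arm(series=[[0.004, -0.016, 0, 0, 0, 0, 0.3], [0.004, -0.016, 0, 0, 0, 0, 0.3], [0.004, -0.016, 0, 0, 0, 0, 0.3], [0.004, -0.016, 0, 0, 0, 0, 0.3], [0.004, -0.016, 0, 0, 0, 0, 0.3], [0.004, -0.016, 0, 0, 0, 0, 0.3], [0.004, -0.016, 0.3, 0, 0, 0, 0.3], [0.004, -0.016, 0.6, 0, 0, 0, 0.3]])

```text
clock: 9.73
eef_pos: [508.4, 219.9, 134.4]
eef_rot: [-3.137, 0.0, 1.805]
wrist_force: [0.1, -0.6, 1.2]
finger_gap: 65.7
finger_force: 0.0
```

jog_arm(series=[[0.22, -0.95, 0.5, 0, 0, 0, 0.3], [0.22, -0.95, 0.5, 0, 0, 0, 0.3], [0.22, -0.95, 0.5, 0, 0, 0, 0.3], [0.22, -0.95, 0.5, 0, 0, 0, 0.3], [0.22, -0.95, 0.5, 0, 0, 0, 0.3], [0.22, -0.95, 0.5, 0, 0, 0, 0.3]])

```text
clock: 10.23
eef_pos: [535.7, 106.5, 194.4]
eef_rot: [-3.141, -0.0, 1.804]
wrist_force: [0.1, -0.6, -0.2]
finger_gap: 66.0
finger_force: 0.0
```

jog_arm(series=[[0.22, -0.95, 0.2, 0, 0, 0, 0.3], [0.22, -0.95, 0.2, 0, 0, 0, 0.3], [0.22, -0.95, 0.2, 0, 0, 0, 0.3], [0.22, -0.95, 0.2, 0, 0, 0, 0.3], [0.22, -0.95, 0.2, 0, 0, 0, 0.3], [0.22, -0.95, 0.2, 0, 0, 0, 0.3], [0.22, -0.95, 0.2, 0, 0, 0, 0.3]])

```text
clock: 10.82
eef_pos: [562.0, -6.1, 218.1]
eef_rot: [-3.14, -0.001, 1.806]
wrist_force: [0.5, 0.0, 0.4]
finger_gap: 65.6
finger_force: 0.0
```

jog_arm(series=[[0.22, -0.95, 0, 0, 0, 0, 0.3], [0.22, -0.95, 0, 0, 0, 0, 0.3], [0.22, -0.95, 0, 0, 0, 0, 0.3], [0.22, -0.95, 0, 0, 0, 0, 0.3], [0.22, -0.95, 0, 0, 0, 0, 0.3], [0.22, -0.95, 0, 0, 0, 0, 0.3], [0.22, -0.95, 0, 0, 0, 0, 0.3]])

```text
clock: 11.4
eef_pos: [588.8, -120.1, 218.9]
eef_rot: [-3.141, -0.0, 1.806]
wrist_force: [0.4, -0.5, -0.9]
finger_gap: 66.0
finger_force: 0.0
```

Run:
```python
from h import *
w=cam('wrist');save(w,'w6');s=manip.read_state();print(s['clock'],s['eef_pos'],s['eef_rot'],s['wrist_force'])
for X in([565.8,-24,65],[519.5,170.6,59],[508,219.3,84]):print(w2px(w,X).round(1))
t=cam('top');save(t,'t6');print(green(t),[px2w(t,*g[0],35) for g in green(t)])
a=w['frame'][:300,130:430]; b=cv2.resize(t['frame'][165:240,195:335],None,fx=3.55,fy=4)[:300]
cv2.imwrite('pics/m6.png',np.hstack([cv2.resize(a,None,fx=1.98,fy=1.98)])[:,:,::-1])
```

```text
11.45 [ 588.79513743 -120.19876029  219.04659825] [ 3.14154002e+00 -8.62265246e-05  1.80636241e+00] [ 0.10541803 -0.89499601 -0.44676724]
[276.4 109.2]
[ 276.4 -115.5]
[ 276.3 -215. ]
[(array([244.3, 207.5]), np.int32(10)), (array([215.75, 213.25]), np.int32(8))] [array([520.11628186, 150.94226246,  35.        ]), array([500.68350379, 235.88706285,  35.        ])]
```

View pics/m6.png

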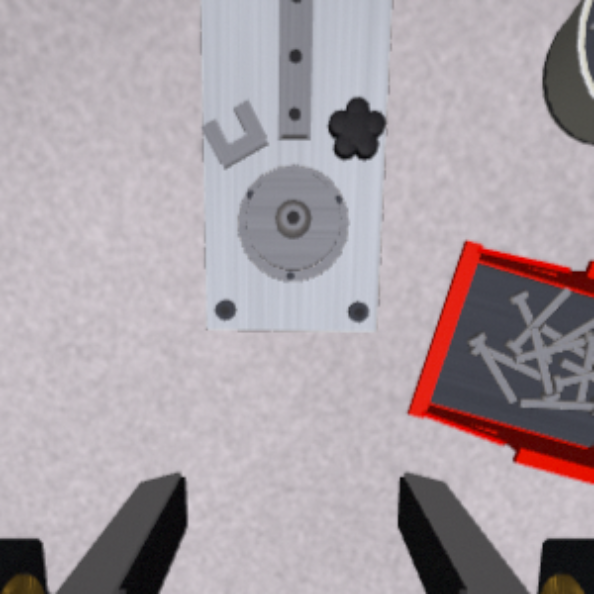

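The wrist view shows the spigot tip at crop (293,216), which is full-image (278,109). That is within about 1.5 mm of the top estimate. Now I compute a refined fixture frame and the lever grasp.

Run:
```python
from h import *
w=load('w6');q=lambda x,y:((x+.5)/1.98-.5+130,(y+.5)/1.98-.5)
S=px2w(w,*q(293,216),65)[:2];K=np.array([511.4,218.8]);print('S',S)
def ang(a,b):d=b-a;return np.hypot(*d).round(1),np.degrees(np.arctan2(d[1],d[0])).round(2)
print('S-K',ang(S,K)); 
w1=load('w1');print('S-pin w1',ang(S,px2w(w1,279.5,221,59)[:2]),'S-knob w1',ang(S,px2w(w1,280.2,178.2,84)[:2]))
print('edge',ang(px2w(w,*q(208,331),15)[:2],px2w(w,*q(377,331),15)[:2]))
print('rail-S',ang(S,px2w(w,*q(295,56),22)[:2]))
for x0,x1,y in((205,390,35),(207,381,250)): print('mid',(px2w(w,*q(x0,y),15)[:2]+px2w(w,*q(x1,y),15)[:2])/2)
```

```text
S [567.1498932  -23.31638738]
S-K (np.float64(248.5), np.float64(102.97))
S-pin w1 (np.float64(153.6), np.float64(102.63)) S-knob w1 (np.float64(203.4), np.float64(102.71))
edge (np.float64(108.7), np.float64(13.42))
rail-S (np.float64(91.0), np.float64(102.7))
mid [545.51719373  78.56210244]
mid [571.39697035 -38.26196405]
```

jog_arm(series=[[-0.677, -0.489, 0, 0, 0, -0.439, 0.2], [-0.677, -0.489, 0, 0, 0, -0.439, 0.2], [-0.677, -0.489, 0, 0, 0, -0.439, 0.2], [-0.677, -0.489, 0, 0, 0, -0.439, 0.2], [-0.677, -0.489, 0, 0, 0, -0.439, 0.2], [-0.677, -0.489, 0, 0, 0, -0.439, 0.2], [-0.677, -0.489, 0, 0, 0, -0.439, 0.2]])

```text
clock: 12.08
eef_pos: [507.6, -179.9, 219.2]
eef_rot: [3.141, -0.0, 1.112]
wrist_force: [0.9, -0.1, -0.4]
finger_gap: 75.0
finger_force: 0.0
```

jog_arm(series=[[-0.677, -0.489, 0, 0, 0, -0.439, 0.2], [-0.677, -0.489, 0, 0, 0, -0.439, 0.2], [-0.677, -0.489, 0, 0, 0, -0.439, 0.2], [-0.677, -0.489, 0, 0, 0, -0.439, 0.2], [-0.677, -0.489, 0, 0, 0, -0.439, 0.2], [-0.677, -0.489, 0, 0, 0, -0.439, 0.2], [-0.677, -0.489, 0, 0, 0, -0.439, 0.2]])

```text
clock: 12.67
eef_pos: [426.4, -238.8, 219.1]
eef_rot: [3.141, -0.0, 0.425]
wrist_force: [-0.6, 0.4, 0.1]
finger_gap: 75.0
finger_force: 0.0
```

jog_arm(series=[[-0.677, -0.489, 0, 0, 0, -0.439, 0.2], [-0.677, -0.489, 0, 0, 0, -0.439, 0.2], [-0.677, -0.489, 0, 0, 0, -0.439, 0.2], [-0.677, -0.489, 0, 0, 0, -0.439, 0.2], [-0.677, -0.489, 0, 0, 0, -0.439, 0.2], [-0.677, -0.489, 0, 0, 0, -0.439, 0.2], [-0.677, -0.489, 0, 0, 0, -0.439, 0.2], [-0.677, -0.489, 0, 0, 0, -0.439, 0.2]])

```text
clock: 13.33
eef_pos: [345.3, -297.6, 219.0]
eef_rot: [-3.142, -0.0, -0.258]
wrist_force: [-0.8, 0.0, 0.3]
finger_gap: 75.3
finger_force: 0.0
```

Run:
```python
from h import *
w=cam('wrist');save(w,'w7');s=manip.read_state();print(s['clock'],s['eef_pos'],s['eef_rot'],s['joints'])
H=np.array([383.2,-307.2]);E=np.array([576.9,-359.5])
for X in([*H,36],[*E,18]):print(w2px(w,X).round(1))
# arm centreline: dark mask in world frame, rectified to lever coords at z=18 (2 px/mm)
g=cv2.cvtColor(w['frame'],cv2.COLOR_RGB2GRAY)
d=(E-H)/np.hypot(*(E-H));n=np.array([-d[1],d[0]])
for a in(60,80,100,120,140,160):
    l=np.arange(-25,25.1,.5);v=np.array([cv2.getRectSubPix(g,(1,1),tuple(map(float,w2px(w,[*(H+a*d+k*n),18]))))[0,0] for k in l]).astype(float)
    m=v<(v.min()+np.median(v))/2;print(a,l[m].min(),l[m].max(),v.min(),np.median(v))
```

```text
13.3833 [ 345.26969491 -297.60081038  218.95625489] [ 3.14158856e+00 -3.34578249e-05 -2.58701388e-01] [-7.91772279e-01  6.60561583e-02  1.73507017e+00  1.38396364e-05
  1.34043542e+00  1.03772228e+00]
[277.1 165.1]
[277.8 -19. ]
60 -9.0 8.0 51.0 167.0
80 -9.0 8.0 52.0 166.0
100 -9.0 8.0 51.0 169.0
120 -9.0 8.0 50.0 166.0
140 -9.0 8.0 46.0 166.0
160 -9.0 8.0 51.0 160.0
```

Run:
```python
from h import *
w=load('w7');H=np.array([383.2,-307.2]);E=np.array([576.9,-359.5]);d=(E-H)/np.hypot(*(E-H));n=np.array([-d[1],d[0]])
def rect(z,k=4,a0=-40,a1=60,b=40):
    src=[];dst=[]
    for a,bb in((a0,-b),(a0,b),(a1,b),(a1,-b)):
        src.append(w2px(w,[*(H+a*d+bb*n),z]));dst.append([(a-a0)*k,(bb+b)*k])
    return cv2.warpPerspective(w['frame'],cv2.getPerspectiveTransform(np.float32(src),np.float32(dst)),((a1-a0)*k,2*b*k))
g=cv2.GaussianBlur(cv2.cvtColor(rect(36),cv2.COLOR_RGB2GRAY),(7,7),0)
for r,lab in((25,'outer'),(11,'bore')):
    c=cv2.HoughCircles(g,cv2.HOUGH_GRADIENT,1,30,param1=60,param2=15,minRadius=int(r*4*.85),maxRadius=int(r*4*1.15))
    print(lab,None if c is None else [(round(float(x)/4-40,1),round(float(y)/4-40,1),float(R)/4) for x,y,R in c[0][:4]])
for row in (-10,0,10):print(g[160+row*4,::16])
```

```text
outer [(1.6, -0.1, 24.649999618530273)]
bore [(1.9, -0.4, 11.225000381469727)]
[177 173 167 170 169  78 119 126 123  86  82 120 126 125 126 111  93 169
 157 155 155 156 165 165 160]
[173 173 168 170 159  91 129 126  19 170 168 172 172 148 126 126  80  41
  42  44  42  67  72  72  71]
[174 174 175 169 168  97 116 125 124 105  67 103 123 125 126  98 108 169
 166 167 177 166 169 168 170]
```

jog_arm(series=[[0.755, -0.202, 0, 0, 0, -0.0035, 0.4], [0.755, -0.202, 0, 0, 0, -0.0035, 0.4], [0.755, -0.202, 0, 0, 0, -0.0035, 0.4], [0.755, -0.202, -0.3, 0, 0, -0.0035, 0.4], [0.755, -0.202, -0.6, 0, 0, -0.0035, 0.4], [0.755, -0.202, -0.9, 0, 0, -0.0035, 0.4], [0.755, -0.202, -0.9, 0, 0, -0.0035, 0.4], [0.755, -0.202, -0.9, 0, 0, -0.0035, 0.4]])

```text
clock: 14.05
eef_pos: [435.4, -321.6, 110.7]
eef_rot: [-3.14, 0.002, -0.267]
wrist_force: [0.3, -1.2, 1.6]
finger_gap: 56.4
finger_force: 0.0
```

Run:
```python
from h import *
s=manip.read_state();p=s['eef_pos'];print(p,s['eef_rot'],s['finger_gap'],(np.array([435.9,-321.85])-p[:2])/120,(11-p[2])/120)
```

```text
[ 435.43384643 -321.59221678  110.65302424] [-3.14045239e+00  2.43764236e-03 -2.67029405e-01] 56.41938788870513 [ 0.00388461 -0.00214819] -0.8304418686816178
```

jog_arm(series=[[0, 0, -0.3, 0, 0, 0, 0.4], [0, 0, -0.55, 0, 0, 0, 0.4], [0, 0, -0.7, 0, 0, 0, 0.4], [0, 0, -0.78, 0, 0, 0, 0.4], [0, 0, -0.82, 0, 0, 0, 0.4], [0, 0, -0.82, 0, 0, 0, 0.4], [0, 0, -0.82, 0, 0, 0, 0.4]])

```text
clock: 14.63
eef_pos: [436.6, -322.8, 14.4]
eef_rot: [3.141, -0.002, -0.269]
wrist_force: [0.3, -0.6, 0.1]
finger_gap: 56.4
finger_force: 0.0
```

jog_arm(series=[[0, 0, 0, 0, 0, 0, 1], [0, 0, 0, 0, 0, 0, 1], [0, 0, 0, 0, 0, 0, 1], [0, 0, 0, 0, 0, 0, 1], [0, 0, 0, 0, 0, 0, 1], [0, 0, 0, 0, 0, 0, 1], [0, 0, 0, 0, 0, 0, 1], [0, 0, 0, 0, 0, 0, 1]], grip_force=50)

```text
clock: 15.3
eef_pos: [435.7, -322.1, 12.5]
eef_rot: [-3.142, 0.0, -0.27]
wrist_force: [-0.3, -0.3, 0.1]
finger_gap: 6.3
finger_force: 0.0
```

The gap is 6 mm with no force, so the fingers closed above the arm or missed it. I look, using one montage.

Run:
```python
from h import *
s=manip.read_state();print(s['finger_gap'],s['finger_force'],s['eef_pos'])
w=cam('wrist');save(w,'w8');t=cam('scene');save(t,'s8')
p=w2px(t,[436,-322,20]);print(p);u,v=map(int,p)
b=cv2.resize(t['frame'][v-70:v+50,u-40:u+40],(400,600),interpolation=cv2.INTER_CUBIC)
a=cv2.resize(w['frame'][:,140:420],(400,600))
cv2.imwrite('pics/m8.png',np.hstack([a,b])[:,:,::-1])
for X in([436,-322,4],[436,-322,12],[436,-322,25]):print(w2px(w,X),w2px(t,X))
```

```text
6.298803528164576 0.0 [ 435.65228838 -322.07256523   12.51546523]
[159.86007723 280.57553776]
[277.18062558 242.91949584] [161.07189385 283.81663127]
[277.16998115 246.87628117] [160.46935126 282.20508639]
[277.15083618 253.99291859] [159.47581235 279.54779282]
```

View pics/m8.png

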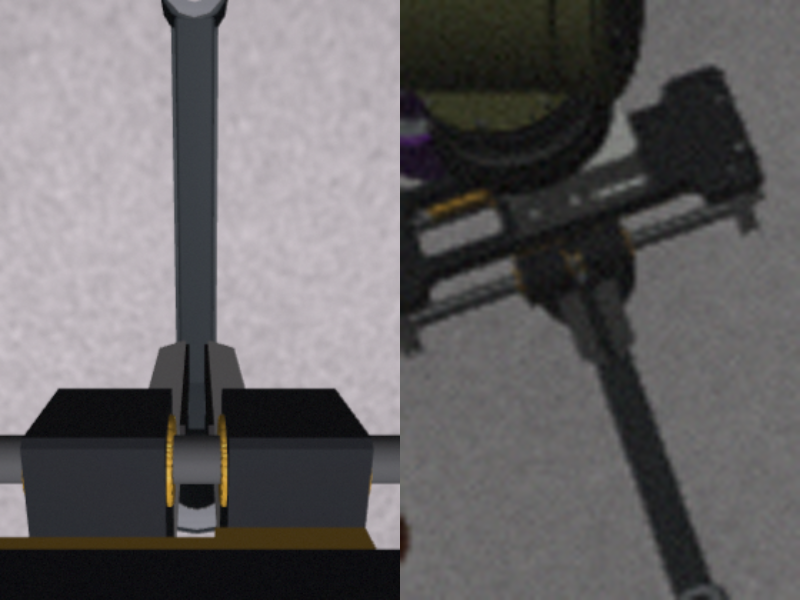

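The fingers are in line with the arm, but their tips sit above its top, so they are about 20 mm shorter than stated. That also explains why they rode on the knob. I open and probe downward gently.

jog_arm(series=[[0, 0, 0, 0, 0, 0, 0.4], [0, 0, 0, 0, 0, 0, 0.4], [0, 0, 0, 0, 0, 0, 0.4], [0, 0, 0, 0, 0, 0, 0.4], [0, 0, 0, 0, 0, 0, 0.4], [0, 0, 0, 0, 0, 0, 0.4], [0, 0, 0, 0, 0, 0, 0.4]])

```text
clock: 15.98
eef_pos: [435.7, -322.1, 12.5]
eef_rot: [-3.142, -0.0, -0.27]
wrist_force: [0.5, -0.5, 0.6]
finger_gap: 44.2
finger_force: 0.0
```

jog_arm(series=[[0, 0, -0.03, 0, 0, 0, 0.4], [0, 0, -0.06, 0, 0, 0, 0.4], [0, 0, -0.09, 0, 0, 0, 0.4], [0, 0, -0.11, 0, 0, 0, 0.4], [0, 0, -0.11, 0, 0, 0, 0.4]])

```text
clock: 16.4
eef_pos: [435.4, -321.8, -1.5]
eef_rot: [-3.141, 0.001, -0.27]
wrist_force: [-0.2, 0.6, -0.3]
finger_gap: 56.5
finger_force: 0.0
```

jog_arm(series=[[0, 0, -0.02, 0, 0, 0, 0.4], [0, 0, -0.04, 0, 0, 0, 0.4], [0, 0, -0.05, 0, 0, 0, 0.4], [0, 0, -0.05, 0, 0, 0, 0.4]])

```text
clock: 16.73
eef_pos: [435.6, -322.0, -7.0]
eef_rot: [-3.141, 0.0, -0.27]
wrist_force: [0.6, 0.2, 0.3]
finger_gap: 56.1
finger_force: 0.0
```

Run:
```python
from h import *
s=manip.read_state();print(s['eef_pos'],s['wrist_force'])
w=cam('wrist');save(w,'w9')
# tip near edge: columns of the fingers -> find tip row in a window each side (dark finger vs bright bench)
g=cv2.cvtColor(w['frame'],cv2.COLOR_RGB2GRAY)
for u in(230,236,242,248,305,311,317,323):
    col=g[150:300,u].astype(int);r=np.nonzero(col<110)[0];print(u,150+r[0] if len(r) else None,end=' | ')
d=np.array([np.cos(-.27),np.sin(-.27)]);P=s['eef_pos'][:2]
for z in(0,5,10,15):print(z,w2px(w,[*(P+8*d),z]).round(1),w2px(w,[*(P+8*d+30*np.array([-d[1],d[0]])),z]).round(1))
```

```text
[ 435.57105963 -321.99667602   -6.96777389] [0.56575575 0.20048763 0.29792261]
230 241 | 236 None | 242 None | 248 None | 305 None | 311 None | 317 None | 323 258 | 0 [277.4 239.4] [229.8 239.4]
5 [277.4 241.9] [228.6 242. ]
10 [277.4 244.6] [227.3 244.7]
15 [277.4 247.5] [226.  247.5]
```

jog_arm(series=[[0, 0, 0, 0, 0, 0, 1], [0, 0, 0, 0, 0, 0, 1], [0, 0, 0, 0, 0, 0, 1], [0, 0, 0, 0, 0, 0, 1], [0, 0, 0, 0, 0, 0, 1], [0, 0, 0, 0, 0, 0, 1], [0, 0, 0, 0, 0, 0, 1], [0, 0, 0, 0, 0, 0, 1]], grip_force=55)

```text
clock: 17.45
eef_pos: [435.7, -322.1, -6.6]
eef_rot: [-3.142, -0.0, -0.27]
wrist_force: [-0.6, 0.9, 0.6]
finger_gap: 15.2
finger_force: 55.0
```

jog_arm(series=[[0, 0, 0, 0, 0, 0, 1], [0, 0, 0, 0, 0, 0, 1]])

```text
clock: 17.62
eef_pos: [435.7, -322.1, -6.6]
eef_rot: [-3.142, 0.0, -0.27]
wrist_force: [0.2, 1.0, 0.7]
finger_gap: 15.5
finger_force: 55.0
```

Gripped with 15.5 mm gap at 55 N. Now I lift gently.

jog_arm(series=[[0, 0, 0.02, 0, 0, 0, 1], [0, 0, 0.06, 0, 0, 0, 1], [0, 0, 0.14, 0, 0, 0, 1], [0, 0, 0.24, 0, 0, 0, 1], [0, 0, 0.36, 0, 0, 0, 1], [0, 0, 0.48, 0, 0, 0, 1], [0, 0, 0.6, 0, 0, 0, 1], [0, 0, 0.7, 0, 0, 0, 1]])

```text
clock: 18.28
eef_pos: [435.9, -322.2, 79.4]
eef_rot: [3.141, -0.001, -0.27]
wrist_force: [-1.4, 0.2, -7.3]
finger_gap: 15.3
finger_force: 55.0
```

jog_arm(series=[[0, 0, 0.1, 0, 0, 0, 1], [0, 0, 0.2, 0, 0, 0, 1], [0, 0, 0.32, 0, 0, 0, 1], [0, 0, 0.44, 0, 0, 0, 1], [0, 0, 0.55, 0, 0, 0, 1], [0, 0, 0.6, 0, 0, 0, 1], [0, 0, 0.6, 0, 0, 0, 1], [0, 0, 0.6, 0, 0, 0, 1]])

```text
clock: 18.95
eef_pos: [435.5, -322.0, 149.2]
eef_rot: [-3.142, 0.0, -0.27]
wrist_force: [-0.4, 0.7, -9.0]
finger_gap: 15.6
finger_force: 55.0
```

Run:
```python
from h import *
s=manip.read_state();print(s['eef_pos'],s['eef_rot'],s['wrist_force'],s['moment'],s['finger_gap'])
```

```text
[ 435.52559326 -321.9725355   149.23975789] [-3.14155753e+00  4.73355453e-05 -2.69909959e-01] [-0.40130527  0.67550512 -9.03937716] [ 0.02295797  0.1375715  -0.00572734] 15.625822164389422
```

jog_arm(series=[[0.016, 0.046, 0, 0, 0, 0.021, 1], [0.047, 0.137, 0, 0, 0, 0.062, 1], [0.078, 0.228, 0, 0, 0, 0.103, 1], [0.109, 0.319, 0, 0, 0, 0.144, 1], [0.14, 0.41, 0, 0, 0, 0.185, 1], [0.171, 0.501, 0, 0, 0, 0.226, 1], [0.202, 0.592, 0, 0, 0, 0.267, 1], [0.249, 0.728, 0, 0, 0, 0.329, 1]])

```text
clock: 19.62
eef_pos: [465.2, -234.1, 148.4]
eef_rot: [-3.141, 0.001, 0.251]
wrist_force: [0.5, 0.2, -8.2]
finger_gap: 15.2
finger_force: 55.0
```

jog_arm(series=[[0.031, 0.091, 0, 0, 0, 0.041, 1], [0.062, 0.182, 0, 0, 0, 0.082, 1], [0.093, 0.273, 0, 0, 0, 0.123, 1], [0.125, 0.364, 0, 0, 0, 0.165, 1], [0.156, 0.455, 0, 0, 0, 0.206, 1], [0.187, 0.546, 0, 0, 0, 0.247, 1], [0.218, 0.637, 0, 0, 0, 0.288, 1], [0.249, 0.728, 0, 0, 0, 0.329, 1]])

```text
clock: 20.28
eef_pos: [495.2, -146.3, 148.4]
eef_rot: [-3.14, 0.001, 0.769]
wrist_force: [0.2, 0.3, -8.8]
finger_gap: 15.1
finger_force: 55.0
```

jog_arm(series=[[0.031, 0.091, 0, 0, 0, 0.041, 1], [0.062, 0.182, 0, 0, 0, 0.082, 1], [0.093, 0.273, 0, 0, 0, 0.123, 1], [0.125, 0.364, 0, 0, 0, 0.165, 1], [0.156, 0.455, 0, 0, 0, 0.206, 1], [0.187, 0.546, 0, 0, 0, 0.247, 1], [0.218, 0.637, 0, 0, 0, 0.288, 1], [0.249, 0.728, 0, 0, 0, 0.329, 1]])

```text
clock: 20.95
eef_pos: [525.0, -59.0, 148.4]
eef_rot: [-3.14, 0.0, 1.286]
wrist_force: [-0.1, -0.6, -8.6]
finger_gap: 15.0
finger_force: 55.0
```

jog_arm(series=[[0.031, 0.091, 0, 0, 0, 0.041, 1], [0.062, 0.182, 0, 0, 0, 0.082, 1], [0.093, 0.273, 0, 0, 0, 0.123, 1], [0.125, 0.364, 0, 0, 0, 0.165, 1], [0.156, 0.455, 0, 0, 0, 0.206, 1], [0.187, 0.546, 0, 0, 0, 0.247, 1], [0.218, 0.637, 0, 0, 0, 0.288, 1], [0.249, 0.728, 0, 0, 0, 0.329, 1]])

```text
clock: 21.62
eef_pos: [554.8, 28.3, 148.3]
eef_rot: [-3.14, -0.001, 1.802]
wrist_force: [0.0, 0.4, -8.7]
finger_gap: 15.4
finger_force: 55.0
```

jog_arm(series=[[0, 0, 0, 0, 0, 0, 1], [0, 0, 0, 0, 0, 0, 1], [0, 0, 0, 0, 0, 0, 1], [0, 0, 0, 0, 0, 0, 1]])

```text
clock: 21.95
eef_pos: [554.9, 27.0, 149.0]
eef_rot: [-3.141, -0.0, 1.796]
wrist_force: [-0.7, -0.4, -8.5]
finger_gap: 15.5
finger_force: 55.0
```

Run:
```python
from h import *
s=manip.read_state();print(s['eef_pos'],s['eef_rot'],s['wrist_force'],s['moment'],s['finger_gap'])
w=cam('wrist');save(w,'w10');t=cam('top');save(t,'t10');sc=cam('scene');save(sc,'s10')
p=s['eef_pos'];y=s['eef_rot'][2];d=np.array([np.cos(y),np.sin(y)]);H=p[:2]-52.9*d;E=H+200*d
print(H,E)
und=p[2]+6.7
for c in(w,t,sc):print(w2px(c,[*H,und+36]).round(1),w2px(c,[*E,und+18]).round(1))
```

```text
[554.89196728  26.96966631 149.02775685] [-3.14091997e+00 -7.88500621e-05  1.79625910e+00] [-0.67201333 -0.41972975 -8.47391285] [-0.06582442  0.01637483  0.02161427] 15.480663059833153
[566.71815615 -24.59147464] [522.00666704 170.34667642]
[275.4 359.2] [274.5 -36.5]
[305.  180.3] [231.8 196.6]
[288.9 208.6] [335.  164.3]
```

jog_arm(series=[[0.003, 0.005, -0.06, 0, 0, 0, 1], [0.003, 0.005, -0.14, 0, 0, 0, 1], [0.003, 0.005, -0.23, 0, 0, 0, 1], [0.003, 0.005, -0.32, 0, 0, 0, 1], [0.003, 0.005, -0.4, 0, 0, 0, 1], [0.003, 0.005, -0.46, 0, 0, 0, 1], [0.003, 0.005, -0.5, 0, 0, 0, 1], [0.003, 0.005, -0.506, 0, 0, 0, 1]])

```text
clock: 22.77
eef_pos: [555.1, 27.9, 87.4]
eef_rot: [-3.14, -0.0, 1.797]
wrist_force: [-0.5, 0.7, -8.1]
finger_gap: 15.8
finger_force: 55.0
```

jog_arm(series=[[0, 0, 0, 0, 0, 0, 1], [0, 0, 0, 0, 0, 0, 1], [0, 0, 0, 0, 0, 0, 1], [0, 0, 0, 0, 0, 0, 1], [0, 0, 0, 0, 0, 0, 1], [0, 0, 0, 0, 0, 0, 1]])

```text
clock: 23.27
eef_pos: [555.6, 27.9, 88.8]
eef_rot: [3.141, 0.0, 1.797]
wrist_force: [0.2, 0.3, -8.2]
finger_gap: 15.5
finger_force: 55.0
```

Run:
```python
from h import *
s=manip.read_state();p=s['eef_pos'];print(s['clock'],p,s['eef_rot'],s['wrist_force'],s['moment'],s['finger_gap'])
w=cam('wrist');save(w,'w11');t=cam('top');save(t,'t11')
y=s['eef_rot'][2];d=np.array([np.cos(y),np.sin(y)]);n=np.array([-d[1],d[0]]);H=p[:2]-52.9*d;und=p[2]+6.7
print('H',H,'E',H+200*d,'und',und)
# arm profile in the wrist image: after vs. at grasp (same tool-relative geometry)
def prof(w,p,y):
    d=np.array([np.cos(y),np.sin(y)]);n=np.array([-d[1],d[0]]);g=cv2.cvtColor(w['frame'],cv2.COLOR_RGB2GRAY)
    for a in(85,100,115,130):
        l=np.arange(-22,22.1,.25);v=np.array([cv2.getRectSubPix(g,(1,1),tuple(map(float,w2px(w,[*(p[:2]+(a-52.9)*d+k*n),p[2]+24.7]))))[0,0] for k in l]).astype(float)
        gr=np.diff(cv2.GaussianBlur(v[:,None],(1,7),0).ravel());i=gr[20:90].argmin()+20;j=gr[86:156].argmax()+86
        print(a,l[i],l[j],round(l[j]-l[i],2),v[::16].astype(int))
print('w9');prof(load('w9'),np.array([435.6,-322,-6.9]),-.27)
print('w11');prof(w,p,y)
```

```text
23.2667 [555.64423829  27.94849879  88.84319694] [3.14125421e+00 7.71508591e-05 1.79730105e+00] [ 0.19398717  0.31446179 -8.21501479] [-0.0293265   0.0491625   0.06177158] 15.450645189667865
H [567.52414475 -23.60029191] E [522.60956458 171.29116631] und 95.54319694465468
w9
85 -8.75 9.25 18.0 [192 188 176 185  57  59  59  60 184 186 183 186]
100 -8.75 9.25 18.0 [184 192 184 190  57  60  61  60 184 193 193 191]
115 -8.75 9.25 18.0 [187 184 183 187  53  63  61  61 182 191 189 187]
130 -8.5 9.25 17.75 [190 187 189 192  56  62  62  62 190 190 189 190]
w11
85 -10.0 7.75 17.75 [ 12 204 203 146  63  65  66  59 201 202 140 140]
100 -10.0 7.75 17.75 [203 203 201 151  65  66  67  54 202 204 199 201]
115 -10.0 7.75 17.75 [202 202 202 152  64  65  67  57 203 206 202 206]
130 -10.0 7.75 17.75 [201 199 200 150  65  65  67  56 204 207 204 205]
```

jog_arm(series=[[-0.009, 0, -0.004, 0, 0, -0.0025, 1], [-0.009, 0, -0.004, 0, 0, -0.0025, 1], [-0.009, 0, -0.004, 0, 0, -0.0025, 1], [-0.009, 0, -0.004, 0, 0, -0.0025, 1], [-0.009, 0, -0.004, 0, 0, -0.0025, 1], [-0.009, 0, -0.004, 0, 0, -0.0025, 1]])

```text
clock: 23.87
eef_pos: [554.5, 27.9, 88.2]
eef_rot: [3.142, -0.0, 1.793]
wrist_force: [-0.6, 0.5, -9.4]
finger_gap: 15.5
finger_force: 55.0
```

Run:
```python
from h import *
s=manip.read_state();p=s['eef_pos'];y=s['eef_rot'][2];d=np.array([np.cos(y),np.sin(y)]);H=p[:2]-52.9*d
print(s['clock'],p,s['eef_rot'],'H',H,'E',H+200*d,np.degrees(y),s['finger_gap'],abs(s['qd']).max())
g=green(cam('top'));print(g)
# top cam: hub outer edge vs predicted, via Hough at hub top plane
t=cam('top');save(t,'t12');z=p[2]+6.7+36;k=4
src=[w2px(t,[H[0]+a,H[1]+b,z]) for a,b in((40,40),(40,-40),(-40,-40),(-40,40))]
M=cv2.getPerspectiveTransform(np.float32(src),np.float32([[0,0],[320,0],[320,320],[0,320]]))
im=cv2.GaussianBlur(cv2.cvtColor(cv2.warpPerspective(t['frame'],M,(320,320),flags=cv2.INTER_CUBIC),cv2.COLOR_RGB2GRAY),(9,9),0)
c=cv2.HoughCircles(im,cv2.HOUGH_GRADIENT,1,30,param1=40,param2=10,minRadius=88,maxRadius=112)
print(None if c is None else [(40-y/4,40-x/4,r/4) for x,y,r in c[0][:3]])
```

```text
23.8667 [554.50132168  27.9494864   88.15483738] [ 3.14156927e+00 -2.16847459e-05  1.79333933e+00] H [566.17691369 -23.64596447] E [522.03478891 171.42190274] 102.75077477159391 15.468163641896684 0.0013979418253138771
[(array([244.33, 207.22]), np.int32(9)), (array([215.75, 213.25]), np.int32(8))]
None
```

```bash
python3 -c "
from cell import manip;print(manip.sign_off())"
```

```text
the job is handed in; nothing more can be done
None
```

The job is handed in at 23.9 s of the 53 s limit: the carriage is against its end stop, and the arm is holding the lever level with hub and eye over the spigot and pin, its underside about 30 mm above the spigot tip. By my own measurements, alignment should be within about 2 mm; the sign-off returned no verdict.

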